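# Jog the drive from the push-button station

### The job

Jog the bench drive: first tip the red rocker on the grey supply box over to on (push down its raised end, the one with the white bar, until it is fully over), then push the blue enable button on the yellow station all the way in so that it stays in, then press the green jog button fully down with the fingers and keep it held: the program finishes while still holding the green button down. Press neither the blue nor the green button before its turn, never press the red mushroom button, and do not force the controls, for a light push works each of them. Everything is done with the fingertips: pick nothing up, and leave the other things on the bench where they lie.

Things in the scene. Friction and masses are not known exactly. Their poses are not given: they have to be found in the camera images.
- supply_box: grey metal box, 100 (its x) x 110 (its y) x 55 mm high, standing fixed on the bench; origin at the centre of its underside, z up. On top in its middle a black bezel with a red paddle rocker; two low black cheeks 9 mm high (tops 65 mm above the bench) flank the rocker at its y = +/-21 mm. A small green dot on the box top marks the on end (its +x side)
- rocker (a joint): the red rocker, 66 mm long along the box's x and 35 mm wide, shallow V-shaped face, pivoting about the box's y axis 65 mm above the bench at the box's centre. 0 rad = off (the +x end, with the white bar, stands raised), 0.40 rad = fully on (the +x end is down). It starts within 0 to 0.06 rad and stays wherever it is left (stiff hinge, 0.08 N m: about 3.5 N on the raised end moves it; it stops hard at 0.40)
- rocker_on_end (a point): point on the upper face of the rocker's raised end, at the white bar, 24 mm from the pivot: push straight down here. It starts about 74 mm above the bench and goes down about 9 mm; the point moves with the rocker
- station: push-button station, a box of 92 (its x) x 250 (its y) x 60 mm high with grey lower part and yellow cover, fixed on the bench; origin at the centre of its underside, z up. Three buttons stand in a row on its cover along its y, 75 mm apart (the middle one at the station's centre); which colour is in which place varies
- blue_button (a joint): blue enable button, flat round cap 36 mm in diameter; 0 = out, 0.007 m = fully in (hard stop). It has no return spring: it stays in where it was pushed to; about 3.5 N moves it
- blue_button_top (a point): centre of the upper face of the blue cap, about 82 mm above the bench when out; moves with the cap
- green_button (a joint): green jog button, flat round cap 36 mm in diameter; 0 = out, 0.007 m = fully in (hard stop). A spring returns it when let go; 2.3 N to start, 5.4 N fully in
- green_button_top (a point): centre of the upper face of the green cap, about 82 mm above the bench when out; moves with the cap
- red_button (a joint): red mushroom stop button, 42 mm in diameter, not to be pressed; 0 = out, 0.007 m = fully in, sprung (1.4 N to start)
- red_button_top (a point): centre of the upper face of the red mushroom, 88 mm above the bench, 6 mm higher than the other caps
- fuse: bystander: white ceramic cartridge fuse, 22 x 58 x 22 mm, lying in front of the station; origin under its centre
- keypad: bystander: dark grey keypad panel with small keys and a display, 64 x 98 x 15 mm, lying behind the station; origin under its centre. Its keys do not move and play no part
- plug: bystander: green terminal block, 15 x 41 x 15 mm, behind the station; origin under its centre
- capacitor: bystander: dark blue upright capacitor can, 35 mm in diameter, 58 mm high, behind the supply box; origin under its centre
- black_tape: bystander: roll of black tape, 68 mm across, 19 mm high, lying near the front edge of the bench; origin under its centre
- tweezers: bystander: steel tweezers, 118 mm long, 10 mm high, lying at the right of the bench; origin under its centre

How it is judged:
By the outcome, as a careful person would: the job done as asked, in the order asked, and still so for the second after the job is handed in, while the arm keeps its last pose, push and grip.
It also fails if it takes over 42 s, if anything falls off the work surface, if the arm or the gripper's body presses on something with over 40 N, if the wrist force passes 120 N, or if a joint passes its speed limit or range.

### The arm

A 7-joint arm with a two-finger parallel gripper is mounted at the origin on a cart in front of the work surface, level with it; the furniture and walls round the work are solid. World frame = base frame: x ahead of the robot, y to its left, z up, the work surface at z = 0. Lengths are in mm, angles in rad, forces in N, time in s.
With the tool pointing down it reaches from about 400 to 750 mm from the base axis. Payload 19.5 kg.
Tool frame: the origin (TCP) lies on the mounting face of the last link; the fingertips stand 173 mm ahead of it and the grasp point (between the pads) lies 155 mm ahead of it; z points along the fingers, y is the line along which they close (so a half turn about z gives the same grasp; the last joint's range is limited). The gripper opens to 85 mm and grips with 20 to 120 N. Pads are 22 mm wide; open, the fingers measure 114 mm over their backs; the gripper's body (76 mm by 85 mm) begins 54 mm behind the grasp point. The pads swing forward as they close: fully open they stand 13 mm farther back than shut.
Start: joints at [1.234, 0.707, -0.028, 1.485, 0.022, 0.951, -0.075], TCP at [167.063, -550.187, 404.668] pointing down, gripper open.
Joint ranges: [-2.71, 2.71], [-0.32, 2.16], [-1.57, 1.52], [0, 2.45], [-1.46, 4.6], [0, 2.02], [-2.83, 2.83]. Speed limits (rad/s): [1.89, 1.89, 2.57, 2.57, 3.01, 3.01, 3.01].

### API

Orientations are given as a 3x3 rotation matrix whose columns are the frame's x, y, z axes.
In Python, from plant import * gives the robot as it stands.
- The arm moves only by the tool drive_tool, never from a script. Its argument "commands" is a list that holds one entry, the list of rows, each a list of 4 numbers: the shift along the tool's x, y, z in cm, then the turn about the tool's z in rad. In form: [[[x, y, z, roll], ...]]. A call has exactly 5 rows; each row shifts and turns the commanded pose from where the row before left it, along the tool's axes as they then stand; what a row does not reach is not made up. A row lasts 1/10 s, in which the tool goes at most 50 mm and 8.59 degrees, less where a joint would pass 70% of its speed; a pose out of reach is approached as far as the arm can. A call is refused whole if a number of a shift passes 5 or a number of a turn 0.15, either way. A call with a gripper value outside its range is refused whole. "gripper" is the opening, from 0 (shut) to 1 (fully open), set as the call begins (left out, the last holds). The fingers move at their own pace and stop on an object; the grip force is fixed at half the most. Time passes only in rows, so rows that do not move let the fingers close, or fill a call up. It gives the time, the measured TCP pose, the force, the opening and the grip force at its end, in the units of the state.
- sense(): the state, without advancing time (a new reading comes with each control period).
- snapshot(name): name is "scene" or "side" or "wrist"; returns the picture (420x560x3 uint8, red, green, blue); there is no depth.
- calibration(name): a dict with "mtx" (3x3 intrinsics, pixels), "extrinsics" (4x4, takes a point from camera to world coordinates). Camera axes: x right, y down, z forward; pixel columns grow to the right and rows downward; lengths in mm; the calibration is good to about 2 mm. A picture is of the moment at which its call begins: read the wrist's pose just before it. calibration takes no time and is no camera call; for the wrist camera it gives the pose at the moment of the call.
- hand_in(): hands the job in; it is judged then, once.
The state is a dict: "time_s": time; "joint_pos": joint angles; "qvel": joint speeds; "joint_efforts": joint torques, N m; "position": TCP position; "tool_rot": TCP orientation; "contact_force": force on the tool from outside, world axes, zero at the start; "torque": the same for the moment, N m; "finger_gap": finger opening in mm; "finger_force": force on a finger pad.
Only numpy, scipy, OpenCV 4.12 (cv2) and the standard library are available. Lean on these libraries where they do the work, as an engineer would, in place of code of your own. Each camera call takes 0.05 s, during which the arm holds its last target. There are 200 camera calls.

## Working session

There is one attempt and no reset: what is moved stays moved. The work goes in short steps, Python scripts to look and compute and a tool call to move; the robot and the scene stay as the last step left them, time stands still between calls to the robot, and variables do not carry over. Pictures are saved under pics/ and viewed, at most 10 in all, crops included, and the job is handed in when it is done.

Besides the shell and the picture viewer there is one more tool, called after "Request:" as a command line: name --argument value ..., lists and objects as JSON in quotes. drive_tool: Moves the arm, as the interface text tells. Its arguments: {"type":"object","properties":{"commands":{"type":"array","items":{"type":"array","items":{"type":"array","items":{"type":"number"}}}},"gripper":{"type":"number"}},"required":["commands"]}

```bash
mkdir -p pics; python3 - <<'E'
from plant import *
import cv2,numpy as np
s=sense();print(s['time_s'],s['position'],np.round(s['tool_rot'],3).tolist(),s['finger_gap'],s['contact_force'])
for n in("scene","side"):
    im=snapshot(n);cv2.imwrite(f"pics/{n}0.png",im[:,:,::-1]);c=calibration(n);print(n,np.round(c["mtx"],1).tolist(),np.round(c["extrinsics"],3).tolist())
E
```

```text
0.0 [ 167.03803008 -550.11657151  404.22237278] [[0.957, 0.291, -0.0], [0.291, -0.957, 0.001], [-0.0, -0.001, -1.0]] 85.23293379063304 [-0.03115275 -0.70196982  0.10583801]
scene [[488.9, 0.0, 277.5], [0.0, 488.9, 210.2], [0.0, 0.0, 1.0]] [[-0.493, -0.587, 0.642, -230.438], [-0.87, 0.33, -0.367, 410.476], [0.003, -0.74, -0.673, 900.376], [0.0, 0.0, 0.0, 1.0]]
side [[521.9, 0.0, 278.8], [0.0, 521.9, 213.3], [0.0, 0.0, 1.0]] [[-0.709, 0.528, -0.466, 1167.957], [0.705, 0.526, -0.476, 561.894], [-0.006, -0.666, -0.746, 1003.105], [0.0, 0.0, 0.0, 1.0]]
```

View pics/scene0.png

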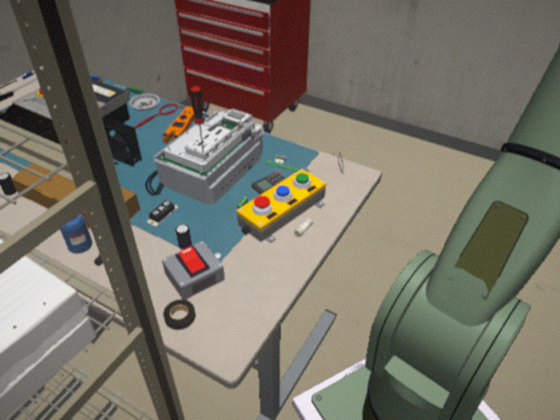

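View pics/side0.png

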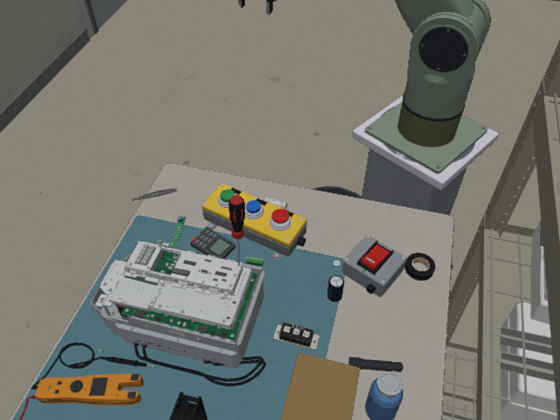

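The scene view shows the station with red (262,202), blue (283,190) and green (303,178), and the rocker at (192,261). The side view has green (228,196), blue (253,208), red (280,216) and the rocker at (375,257), with the green dot probably near (337,262).

```bash
cat > h.py <<'E'
from plant import *
import cv2,numpy as np
def ray(c,p,z):
    K,T=c["mtx"],c["extrinsics"];d=T[:3,:3]@np.linalg.inv(K)@[p[0],p[1],1];o=T[:3,3];return (o+d*(z-o[2])/d[2]).round(1)
def tri(c1,p1,c2,p2):
    A=[];b=[]
    for c,p in((c1,p1),(c2,p2)):
        K,T=c["mtx"],c["extrinsics"];d=T[:3,:3]@np.linalg.inv(K)@[p[0],p[1],1];d/=np.linalg.norm(d);P=np.eye(3)-np.outer(d,d);A.append(P);b.append(P@T[:3,3])
    return np.linalg.lstsq(np.vstack(A),np.hstack(b),rcond=None)[0].round(1)
def blobs(im,col,box,amin=8):
    h=cv2.cvtColor(im,cv2.COLOR_RGB2HSV).astype(int);H,S,V=h[...,0],h[...,1],h[...,2]
    m={'red':((H<8)|(H>172))&(S>140)&(V>80),'blue':(H>100)&(H<130)&(S>120)&(V>80),'green':(H>45)&(H<85)&(S>80)&(V>60)}[col]
    k=np.zeros(m.shape,np.uint8);x0,y0,x1,y1=box;k[y0:y1,x0:x1]=m[y0:y1,x0:x1]
    n,_,st,ce=cv2.connectedComponentsWithStats(k)
    return [(ce[i].round(1).tolist(),st[i].tolist()) for i in range(1,n) if st[i,4]>=amin]
E
python3 - <<'E'
from h import *
B={'scene':{'st':(235,165,330,240),'bx':(160,235,230,300)},'side':{'st':(200,180,310,252),'bx':(325,232,410,300)}}
for n in B:
    im=cv2.imread(f"pics/{n}0.png")[:,:,::-1].copy();c=calibration(n)
    for col,z,k in(('red',88,'st'),('blue',82,'st'),('green',82,'st'),('red',67,'bx'),('green',55,'bx')):
        for ce,st in blobs(im,col,B[n][k],5 if k=='bx' else 30):print(n,k,col,ce,st,ray(c,ce,z))
a=cv2.imread("pics/scene0.png")[225:305,150:250];b=cv2.imread("pics/side0.png")[225:305,325:425]
cv2.imwrite("pics/crop.png",np.hstack([cv2.resize(q,None,fx=4,fy=4,interpolation=2) for q in(a,b)]))
E
```

```text
scene st red [261.4, 201.5] [255, 196, 14, 12, 132] [593.2 -13.1  88. ]
scene st blue [282.4, 190.4] [277, 186, 12, 10, 93] [611.2 -84.6  82. ]
scene st green [287.3, 167.2] [272, 165, 28, 7, 86] [ 690.7 -146.    82. ]
scene st green [301.8, 177.9] [296, 174, 12, 9, 85] [ 630.9 -156.    82. ]
scene st green [242.1, 201.4] [237, 197, 11, 10, 58] [623.6  26.3  82. ]
scene bx red [191.8, 260.1] [179, 246, 27, 28, 406] [513.8 209.4  67. ]
side st red [235.9, 199.8] [230, 195, 13, 10, 96] [ 637.8 -125.8   88. ]
side st red [280.2, 215.4] [272, 209, 18, 14, 190] [597.9 -14.7  88. ]
side st red [237.1, 234.0] [232, 229, 12, 10, 65] [706.9 -44.   88. ]
side st blue [253.1, 206.1] [246, 200, 15, 13, 146] [619.  -85.6  82. ]
side st green [226.5, 194.7] [220, 190, 15, 12, 123] [ 639.1 -159.4   82. ]
side bx red [374.8, 256.3] [361, 245, 29, 25, 367] [521.7 208.6  67. ]
side bx green [364.0, 270.0] [363, 269, 3, 3, 7] [560.3 210.8  55. ]
```

View pics/crop.png

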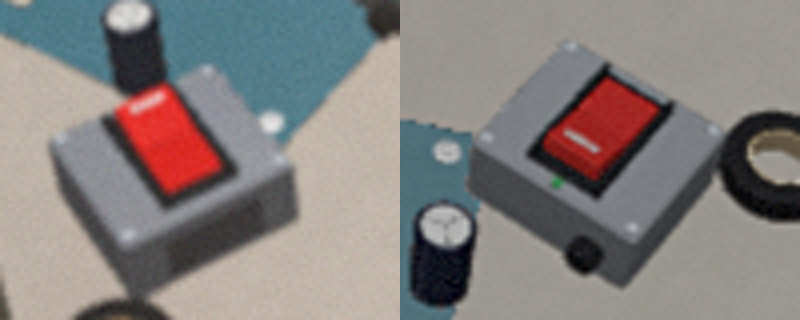

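Left crop (scene): white bar at about (187,250.5). Right crop (side): bar at about (370.3,260.3) and green dot at (364.2,270.6). The on end therefore points away from the robot. Next I work out the box yaw and the first move.

```bash
python3 - <<'E'
from h import *
a,b=calibration("scene"),calibration("side")
f=lambda p:(p[0]/4+150,p[1]/4+225); g=lambda p:((p[0]-400)/4+325,p[1]/4+225)
print("bar",tri(a,f((148,102)),b,g((581,141))),"dot",ray(b,(364.2,270.6),55))
# box screws: near-top set, scene and side
print("scene screws",[ray(a,f(p),55) for p in((62,140),(208,72),(280,160),(128,235))])
print("side screws",[ray(b,g(p),55) for p in((487,136),(570,46),(714,130),(632,228))])
print("rocker",tri(a,(191.8,260.1),b,(374.8,256.3)))
s=sense();R=s['tool_rot'];p=s['position']
for w in([500,-250,400],[540,209,330]):
    print((R.T@(np.array(w)-p)).round(),np.degrees(np.arctan2(R[1,0],R[0,0])).round(1))
E
```

```text
bar [541.4 209.9  72.9] dot [561.3 212.1  55. ]
scene screws [array([554.6, 259.3,  55. ]), array([563.6, 164.5,  55. ]), array([479. , 156.1,  55. ]), array([470.1, 251.8,  55. ])]
side screws [array([564.1, 164.1,  55. ]), array([479.7, 156. ,  55. ]), array([470.3, 252. ,  55. ]), array([556.1, 260.2,  55. ])]
rocker [518.4 207.5  62.1]
[ 406. -190.    4.] 16.9
[ 577. -618.   75.] 16.9
```

Request:
drive_tool --commands '[[[4.0, -1.9, 0, 0], [4.0, -1.9, 0, 0], [4.0, -1.9, 0, 0], [4.0, -1.9, 0, 0], [4.0, -1.9, 0, 0]]]' --gripper 0

```text
time_s: 0.6
position: [331.9, -399.8, 404.6]
tool_rot: [[0.957, 0.29, -0.0], [0.29, -0.957, 0.0], [-0.0, -0.0, -1.0]]
contact_force: [0.5, -0.7, -0.5]
finger_gap: 12.2
finger_force: 0.0
```

Request:
drive_tool --commands '[[[4.0, -1.9, 0, 0], [4.0, -1.9, 0, 0], [4.0, -1.9, 0, 0], [4.0, -1.9, 0, 0], [4.0, -1.9, 0, 0]]]'

```text
time_s: 1.1
position: [495.8, -250.7, 404.6]
tool_rot: [[0.957, 0.291, -0.0], [0.291, -0.957, 0.0], [-0.0, -0.0, -1.0]]
contact_force: [-0.1, -0.8, 1.0]
finger_gap: 0.1
finger_force: 0.0
```

Request:
drive_tool --commands '[[[1.7, -4.2, 0, 0.04], [1.7, -4.2, 0, 0.04], [1.7, -4.2, 0, 0.04], [1.7, -4.2, 0, 0.04], [1.7, -4.2, 0, 0.04]]]'

```text
time_s: 1.6
position: [532.8, -27.4, 404.7]
tool_rot: [[0.996, 0.093, -0.0], [0.093, -0.996, 0.0], [-0.0, -0.0, -1.0]]
contact_force: [1.1, -0.3, -0.3]
finger_gap: -0.2
finger_force: 0.0
```

```bash
cat >> h.py <<'E'
def togo(x,y,ztip,yaw=None):
    s=sense();R=s['tool_rot'];p=s['position'];a=np.degrees(np.arctan2(R[1,0],R[0,0]))
    print('t',round(s['time_s'],2),'pos',p.round(1),'yaw',a.round(1),'gap',round(s['finger_gap'],1),'F',s['contact_force'].round(1),'tilt',R[:,2].round(3))
    print('tool cm',(R.T@(np.array([x,y,ztip+173])-p)/10).round(2),'turn',None if yaw is None else np.radians(a-yaw).round(3))
E
python3 -c "
from h import *
togo(541,210.3,95,5.5)"
```

```text
t 1.6 pos [532.8 -27.4 404.7] yaw 5.3 gap -0.2 F [ 1.1 -0.3 -0.3] tilt [-0.  0. -1.]
tool cm [  3.03 -23.59  13.67] turn -0.003
```

Request:
drive_tool --commands '[[[0.6, -4.7, 0, 0], [0.6, -4.7, 0, 0], [0.6, -4.7, 0, 0], [0.6, -4.7, 0, 0], [0.6, -4.8, 0, 0]]]'

```text
time_s: 2.1
position: [540.1, 210.5, 404.6]
tool_rot: [[0.996, 0.095, -0.0], [0.095, -0.996, -0.0], [-0.0, 0.0, -1.0]]
contact_force: [1.0, -0.6, 0.6]
finger_gap: -0.1
finger_force: 0.0
```

Request:
drive_tool --commands '[[[0, 0, 3.5, 0], [0, 0, 3.5, 0], [0, 0, 3.5, 0], [0, 0, 2.0, 0], [0, 0, 0, 0]]]'

```text
time_s: 2.6
position: [539.9, 208.4, 277.3]
tool_rot: [[0.996, 0.095, -0.004], [0.095, -0.996, -0.002], [-0.004, 0.001, -1.0]]
contact_force: [0.4, -0.0, 0.5]
finger_gap: -0.3
finger_force: 0.0
```

```bash
python3 - <<'E'
from h import *
togo(541,210.3,80,5.5)
o=[]
for n in("side","wrist"):
    im=snapshot(n)[:,:,::-1];o.append(cv2.resize(im[190:330,300:460],(560,490)) if n=="side" else cv2.resize(im,(240,180)))
c=np.zeros((490,800,3),np.uint8);c[:,:560]=o[0];c[:180,560:]=o[1];cv2.imwrite("pics/s1.png",c)
E
```

```text
t 2.6 pos [539.9 208.4 277.3] yaw 5.4 gap -0.3 F [ 0.4 -0.   0.5] tilt [-0.004 -0.002 -1.   ]
tool cm [ 0.14 -0.18  2.43] turn -0.001
```

View pics/s1.png

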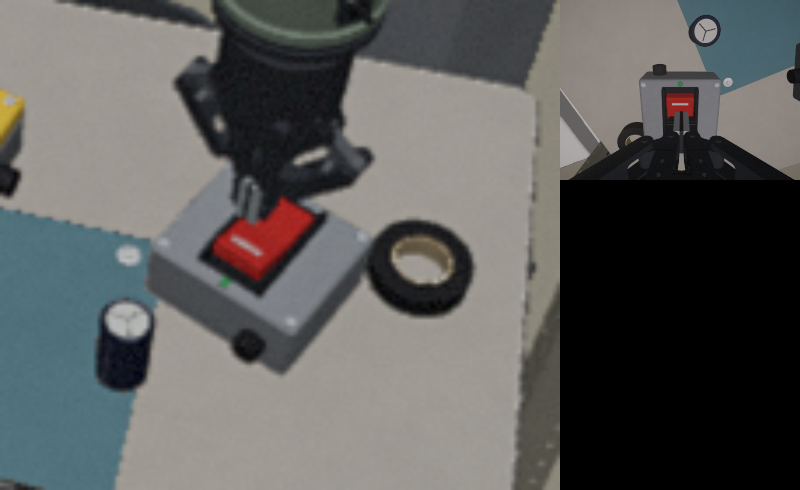

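The fingertips hang over the white bar in the wrist inset and line up with the rocker. Now going down.

Request:
drive_tool --commands '[[[0.1, -0.1, 1.0, 0], [0, 0, 1.0, 0], [0, 0, 0.3, 0], [0, 0, 0, 0], [0, 0, 0, 0]]]'

```text
time_s: 3.2
position: [541.3, 209.6, 256.9]
tool_rot: [[0.996, 0.095, 0.0], [0.095, -0.996, 0.0], [0.0, -0.0, -1.0]]
contact_force: [-0.1, -0.3, 0.0]
finger_gap: 0.2
finger_force: 0.0
```

Request:
drive_tool --commands '[[[0, 0, 0.3, 0], [0, 0, 0.3, 0], [0, 0, 0.2, 0], [0, 0, 0.2, 0], [0, 0, 0, 0]]]'

```text
time_s: 3.7
position: [541.3, 209.6, 246.6]
tool_rot: [[0.996, 0.095, 0.0], [0.095, -0.996, 0.0], [0.0, -0.0, -1.0]]
contact_force: [-0.5, 0.2, 0.7]
finger_gap: 0.5
finger_force: 0.0
```

Request:
drive_tool --commands '[[[0, 0, 0.1, 0], [0, 0, 0.1, 0], [0, 0, 0.1, 0], [0, 0, 0.1, 0], [0, 0, 0, 0]]]'

```text
time_s: 4.2
position: [541.3, 209.6, 242.6]
tool_rot: [[0.996, 0.095, -0.0], [0.095, -0.996, 0.0], [-0.0, -0.0, -1.0]]
contact_force: [0.5, 0.4, 1.7]
finger_gap: 0.2
finger_force: 0.8
```

Request:
drive_tool --commands '[[[0, 0, 0.1, 0], [0, 0, 0.1, 0], [0, 0, 0.1, 0], [0, 0, 0, 0], [0, 0, 0, 0]]]'

```text
time_s: 4.7
position: [541.1, 209.7, 239.6]
tool_rot: [[0.996, 0.095, -0.001], [0.095, -0.996, -0.0], [-0.001, -0.0, -1.0]]
contact_force: [0.1, 0.9, 0.3]
finger_gap: -0.0
finger_force: 0.4
```

Request:
drive_tool --commands '[[[0, 0, 0.05, 0], [0, 0, 0.05, 0], [0, 0, 0.05, 0], [0, 0, 0, 0], [0, 0, 0, 0]]]'

```text
time_s: 5.2
position: [541.2, 209.6, 238.2]
tool_rot: [[0.996, 0.095, -0.0], [0.095, -0.996, -0.0], [-0.0, -0.0, -1.0]]
contact_force: [-2.1, -0.8, 3.4]
finger_gap: 0.3
finger_force: 1.8
```

Request:
drive_tool --commands '[[[0, 0, 0.05, 0], [0, 0, 0.05, 0], [0, 0, 0, 0], [0, 0, 0, 0], [0, 0, 0, 0]]]'

```text
time_s: 5.7
position: [541.2, 209.7, 237.2]
tool_rot: [[0.996, 0.095, -0.0], [0.095, -0.996, 0.0], [-0.0, -0.0, -1.0]]
contact_force: [-3.6, 0.3, 5.6]
finger_gap: -0.2
finger_force: 2.2
```

Request:
drive_tool --commands '[[[0, 0, 0.05, 0], [0, 0, 0.05, 0], [0, 0, 0, 0], [0, 0, 0, 0], [0, 0, 0, 0]]]'

```text
time_s: 6.2
position: [541.2, 209.6, 236.7]
tool_rot: [[0.996, 0.095, -0.0], [0.095, -0.996, 0.0], [-0.0, -0.0, -1.0]]
contact_force: [-5.5, -2.1, 15.4]
finger_gap: -0.2
finger_force: 7.4
```

The force jumped to 15 N with the tip at 64 mm, so this looks like the hard stop. I'll lift and look.

Request:
drive_tool --commands '[[[0, 0, -0.5, 0], [0, 0, -2, 0], [0, 0, -4, 0], [0, 0, -4, 0], [0, 0, 0, 0]]]'

```text
time_s: 6.7
position: [542.0, 209.7, 345.8]
tool_rot: [[0.996, 0.095, 0.007], [0.094, -0.996, 0.003], [0.007, -0.002, -1.0]]
contact_force: [0.5, -0.7, -1.0]
finger_gap: -0.2
finger_force: 0.0
```

Request:
drive_tool --commands '[[[0.5, 4.5, 0, 0], [0.5, 4.5, 0, 0], [0.5, 4.5, 0, 0], [0.5, 4.5, 0, 0], [0, 0, 0, 0]]]'

```text
time_s: 7.2
position: [578.9, 26.0, 341.2]
tool_rot: [[0.996, 0.087, 0.001], [0.087, -0.996, -0.003], [0.0, 0.003, -1.0]]
contact_force: [0.3, 0.8, -0.1]
finger_gap: -0.2
finger_force: 0.0
```

```bash
python3 - <<'E'
from h import *
togo(615,-85,95,15.3)
a=snapshot("scene")[225:305,150:250,::-1];b=snapshot("side")[225:305,325:425,::-1]
cv2.imwrite("pics/s2.png",np.hstack([cv2.resize(q,None,fx=4,fy=4,interpolation=2) for q in(a,b)]))
E
```

```text
t 7.2 pos [578.9  26.  341.2] yaw 5.0 gap -0.2 F [ 0.3  0.8 -0.1] tilt [ 0.001 -0.003 -1.   ]
tool cm [ 2.63 11.35  7.36] turn -0.18
```

View pics/s2.png

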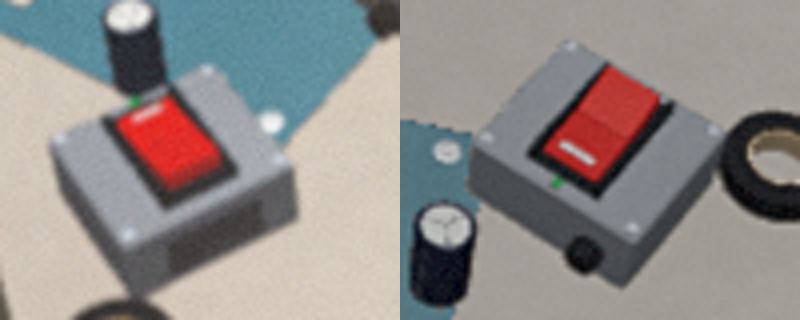

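The near end of the rocker is now raised and the white bar end is down in both views: bar at scene crop (148,113) and side crop (577,153). I'll check the bar height numerically while moving to blue.

Request:
drive_tool --commands '[[[0.9, 3.8, 0, 0], [0.9, 3.8, 0, 0], [0.8, 3.75, 0, 0], [0, 0, 0, 0], [0, 0, 0, 0]]]'

```text
time_s: 7.8
position: [614.9, -77.4, 340.9]
tool_rot: [[0.995, 0.095, -0.0], [0.095, -0.995, 0.001], [-0.0, -0.001, -1.0]]
contact_force: [0.8, 0.1, -0.4]
finger_gap: 0.0
finger_force: 0.0
```

```bash
python3 - <<'E'
from h import *
a,b=calibration("scene"),calibration("side")
f=lambda p:(p[0]/4+150,p[1]/4+225); g=lambda p:((p[0]-400)/4+325,p[1]/4+225)
print("bar",tri(a,f((148,113)),b,g((577,153))))
togo(615,-85,90)
im=snapshot("wrist");cv2.imwrite("pics/w2.png",im[:,:,::-1])
c=calibration("wrist")
for col,z in(('red',88),('blue',82),('green',82)):
    for ce,st in blobs(im,col,(0,0,560,420),150):print(col,ce,st,ray(c,ce,z))
E
```

```text
bar [542.8 210.2  62.8]
t 7.8 pos [614.9 -77.4 340.9] yaw 5.5 gap 0.0 F [ 0.8  0.1 -0.4] tilt [-0.     0.001 -1.   ]
tool cm [-0.06  0.76  7.78] turn None
red [190.7, 229.9] [160, 201, 62, 59, 2841] [598.1 -14.9  88. ]
blue [299.9, 209.5] [275, 184, 51, 51, 1996] [617.5 -86.6  82. ]
green [486.2, 32.8] [460, 0, 53, 74, 1440] [ 735.5 -181.5   82. ]
green [200.0, 79.7] [173, 58, 55, 43, 925] [693.9 -17.6  82. ]
green [411.0, 190.9] [385, 164, 53, 53, 2138] [ 637.6 -158.4   82. ]
```

View pics/w2.png

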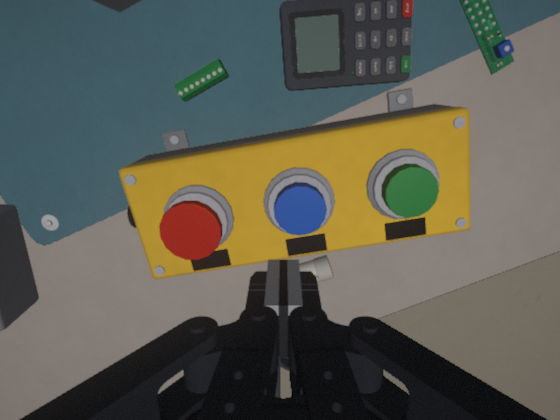

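The wrist view shows blue at (300,210), green at (411,191) and red at (191,230), all out. The bar height fell from 73 to 63 mm, so the rocker is fully on. Now for blue at (617,-86).

Request:
drive_tool --commands '[[[0.1, 0.85, 0, 0], [0, 0, 2.5, 0], [0, 0, 2.5, 0], [0, 0, 2.2, 0], [0, 0, 0, 0]]]'

```text
time_s: 8.35
position: [616.2, -85.9, 266.9]
tool_rot: [[0.995, 0.096, -0.004], [0.096, -0.995, 0.001], [-0.004, -0.001, -1.0]]
contact_force: [-0.4, -0.1, 0.5]
finger_gap: -0.1
finger_force: 0.0
```

Request:
drive_tool --commands '[[[0, 0, 0.2, 0], [0, 0, 0.2, 0], [0, 0, 0.1, 0], [0, 0, 0.1, 0], [0, 0, 0, 0]]]'

```text
time_s: 8.85
position: [616.7, -86.5, 263.4]
tool_rot: [[0.996, 0.095, 0.0], [0.095, -0.996, 0.0], [0.0, -0.0, -1.0]]
contact_force: [0.6, -0.5, -0.4]
finger_gap: 0.1
finger_force: 0.0
```

Request:
drive_tool --commands '[[[0, 0, 0.1, 0], [0, 0, 0.1, 0], [0, 0, 0.1, 0], [0, 0, 0.1, 0], [0, 0, 0, 0]]]'

```text
time_s: 9.35
position: [616.6, -86.5, 259.0]
tool_rot: [[0.996, 0.095, -0.0], [0.095, -0.996, 0.0], [-0.0, -0.0, -1.0]]
contact_force: [0.2, -0.1, -0.1]
finger_gap: -0.1
finger_force: 0.0
```

Tip at 86 mm and no contact yet.

Request:
drive_tool --commands '[[[0, 0, 0.1, 0], [0, 0, 0.1, 0], [0, 0, 0.1, 0], [0, 0, 0.1, 0], [0, 0, 0.1, 0]]]'

```text
time_s: 9.85
position: [616.6, -86.5, 254.2]
tool_rot: [[0.996, 0.095, 0.0], [0.095, -0.996, 0.0], [0.0, -0.0, -1.0]]
contact_force: [-1.5, -0.7, 3.4]
finger_gap: -0.3
finger_force: 1.7
```

Request:
drive_tool --commands '[[[0, 0, 0.1, 0], [0, 0, 0.1, 0], [0, 0, 0.1, 0], [0, 0, 0.1, 0], [0, 0, 0, 0]]]'

```text
time_s: 10.35
position: [616.6, -86.5, 250.0]
tool_rot: [[0.996, 0.095, -0.0], [0.095, -0.996, 0.0], [-0.0, -0.0, -1.0]]
contact_force: [-0.2, 0.2, 0.3]
finger_gap: 0.1
finger_force: 0.0
```

Request:
drive_tool --commands '[[[0, 0, 0.1, 0], [0, 0, 0.1, 0], [0, 0, 0, 0], [0, 0, 0, 0], [0, 0, 0, 0]]]'

```text
time_s: 10.85
position: [616.6, -86.6, 248.5]
tool_rot: [[0.996, 0.095, 0.0], [0.095, -0.996, 0.0], [0.0, -0.0, -1.0]]
contact_force: [-3.7, 0.9, 7.3]
finger_gap: -0.2
finger_force: 4.0
```

Request:
drive_tool --commands '[[[0, 0, 0.05, 0], [0, 0, 0.05, 0], [0, 0, 0, 0], [0, 0, 0, 0], [0, 0, 0, 0]]]'

```text
time_s: 11.35
position: [616.6, -86.5, 248.3]
tool_rot: [[0.996, 0.095, 0.001], [0.095, -0.996, 0.0], [0.001, -0.0, -1.0]]
contact_force: [-7.2, 1.3, 23.1]
finger_gap: 0.1
finger_force: 11.5
```

Hard stop at 23 N, so blue is in. Lifting and moving over to green.

Request:
drive_tool --commands '[[[0, 0, -1.0, 0], [0, 0, -3, 0], [0, 0, -3, 0], [0, 0, -2.3, 0], [0, 0, 0, 0]]]'

```text
time_s: 11.85
position: [617.0, -86.7, 343.2]
tool_rot: [[0.996, 0.095, 0.004], [0.095, -0.996, -0.0], [0.004, 0.001, -1.0]]
contact_force: [0.0, -0.5, -0.2]
finger_gap: -0.2
finger_force: 0.0
```

```bash
python3 - <<'E'
from h import *
togo(637.4,-158.5,88)
im=snapshot("wrist");c=calibration("wrist");cv2.imwrite("pics/w3.png",im[:,:,::-1])
for col,z in(('red',88),('blue',75),('green',82)):
    for ce,st in blobs(im,col,(0,0,560,420),1500):print(col,ce,st,ray(c,ce,z))
E
```

```text
t 11.85 pos [617.  -86.7 343.2] yaw 5.4 gap -0.2 F [ 0.  -0.5 -0.2] tilt [ 0.004 -0.    -1.   ]
tool cm [1.31 7.34 8.23] turn None
red [177.3, 232.0] [147, 203, 61, 59, 2779] [598.1 -16.1  88. ]
blue [285.1, 208.4] [261, 185, 49, 48, 1841] [617.3 -87.2  75. ]
green [469.5, 34.6] [442, 0, 56, 78, 1500] [ 736.1 -183.1   82. ]
green [394.6, 193.3] [369, 167, 53, 53, 2077] [ 637.2 -158.4   82. ]
```

View pics/w3.png

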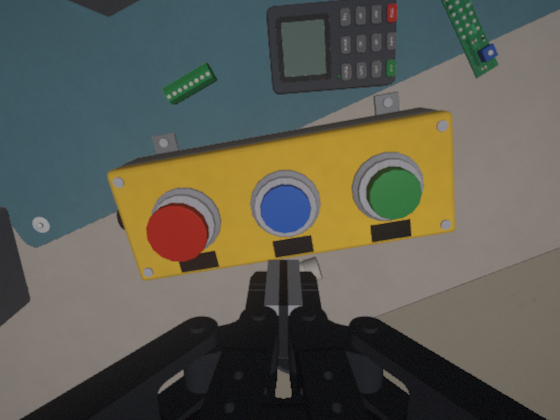

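Blue at (285,208) now sits lower and centred in its collar, while green (395,193) and red (177,232) are still out.

Request:
drive_tool --commands '[[[0.4, 2.5, 0, 0], [0.5, 2.5, 0, 0], [0.4, 2.35, 0, 0], [0, 0, 0, 0], [0, 0, 0, 0]]]'

```text
time_s: 12.4
position: [636.4, -158.6, 339.1]
tool_rot: [[0.996, 0.094, -0.001], [0.094, -0.996, 0.001], [-0.001, -0.001, -1.0]]
contact_force: [0.3, 0.4, 0.2]
finger_gap: 0.1
finger_force: 0.0
```

Request:
drive_tool --commands '[[[0, 0, 2.5, 0], [0, 0, 2.5, 0], [0, 0, 2.5, 0], [0, 0, 0.5, 0], [0, 0, 0, 0]]]'

```text
time_s: 12.9
position: [636.5, -157.8, 259.9]
tool_rot: [[0.995, 0.095, -0.001], [0.095, -0.995, 0.001], [-0.001, -0.001, -1.0]]
contact_force: [0.4, 0.2, 1.0]
finger_gap: 0.1
finger_force: 0.0
```

Request:
drive_tool --commands '[[[0, 0, 0.1, 0], [0, 0, 0.1, 0], [0, 0, 0.1, 0], [0, 0, 0, 0], [0, 0, 0, 0]]]'

```text
time_s: 13.4
position: [636.6, -158.5, 257.4]
tool_rot: [[0.996, 0.095, 0.0], [0.095, -0.996, 0.0], [0.0, -0.0, -1.0]]
contact_force: [0.9, -0.3, 0.6]
finger_gap: 0.0
finger_force: 0.0
```

Tip at 84.4 mm. Expecting the stop at about TCP 248.3.

Request:
drive_tool --commands '[[[0, 0, 0.1, 0], [0, 0, 0.1, 0], [0, 0, 0.1, 0], [0, 0, 0.1, 0], [0, 0, 0.1, 0]]]'

```text
time_s: 13.9
position: [636.6, -158.5, 252.2]
tool_rot: [[0.996, 0.095, 0.0], [0.095, -0.996, 0.0], [0.0, -0.0, -1.0]]
contact_force: [-0.7, 0.5, 2.9]
finger_gap: -0.2
finger_force: 1.8
```

Request:
drive_tool --commands '[[[0, 0, 0.1, 0], [0, 0, 0.1, 0], [0, 0, 0.1, 0], [0, 0, 0.1, 0], [0, 0, 0, 0]]]'

```text
time_s: 14.4
position: [636.5, -158.5, 248.5]
tool_rot: [[0.996, 0.095, 0.0], [0.095, -0.996, 0.0], [0.0, -0.0, -1.0]]
contact_force: [-1.8, 0.0, 7.4]
finger_gap: -0.0
finger_force: 4.1
```

Request:
drive_tool --commands '[[[0, 0, 0.05, 0], [0, 0, 0.05, 0], [0, 0, 0, 0], [0, 0, 0, 0], [0, 0, 0, 0]]]'

```text
time_s: 14.9
position: [636.5, -158.5, 248.3]
tool_rot: [[0.996, 0.095, 0.001], [0.095, -0.996, 0.0], [0.001, 0.0, -1.0]]
contact_force: [-7.0, 1.9, 23.0]
finger_gap: -0.1
finger_force: 11.0
```

Request:
drive_tool --commands '[[[0, 0, -0.04, 0], [0, 0, 0, 0], [0, 0, 0, 0], [0, 0, 0, 0], [0, 0, 0, 0]]]'

```text
time_s: 15.4
position: [636.5, -158.5, 248.4]
tool_rot: [[0.996, 0.095, 0.0], [0.095, -0.996, -0.0], [0.0, 0.0, -1.0]]
contact_force: [-5.5, 1.6, 16.8]
finger_gap: -0.0
finger_force: 8.4
```

Green is held on its stop with a moderate 17 N, and the force is steady. Handing in.

```bash
python3 -c "
from plant import *
print(hand_in())"
```

```text
the job is handed in; nothing more can be done
None
```

The rocker is fully on, the blue button is in and stayed in, and the job was handed in at about 15 s with the green jog button held down on its stop at about 17 N; the judged result was not shown.

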